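# Pump the bench bar clamp on to a glued block and hold it

## Robot

A 7-joint arm with a two-finger parallel gripper is mounted at the origin on the work surface. World frame = base frame: x ahead of the robot, y to its left, z up, the work surface at z = 0. Lengths are in m, angles in rad, forces in N, time in s.
With the tool pointing down it reaches from about 0.425 to 0.925 m from the base axis. Payload 6.8 kg.
Tool frame: the origin (TCP) lies at the very end of the fingers, on their centre line; the grasp point (between the pads) lies 19 mm behind it; z points along the fingers, y is the line along which they close (so a half turn about z gives the same grasp; the last joint's range is limited). The gripper opens to 85 mm and grips with 20 to 120 N. Pads are 22 mm wide; open, the fingers measure 114 mm over their backs; the gripper's body (76 mm by 85 mm) begins 54 mm behind the grasp point. The pads swing forward as they close: fully open they stand 13 mm farther back than shut.
Start: joints at [-1.376, 0.477, 0.022, 1.555, -0.011, 1.109, -0.083], TCP at [0.201, 0.644, 0.202] pointing down, gripper open.
Joint ranges: [-2.96, 2.96], [-0.34, 2.1], [-1.41, 1.46], [0.24, 2.44], [-1.37, 4.51], [0.17, 1.92], [-2.96, 2.96]. Speed limits (rad/s): [2.39, 2.39, 3.14, 3.14, 3.14, 3.14, 3.14].

## Interface

Orientations are given as a unit quaternion [w, x, y, z].
In Python, from station import telemetry, viewer, job, search_frame, cut_out gives the robot as it stands. The module is installed in compiled form; this text tells all that it offers.
- The arm moves only by the shell command python3 -m crank 'ROWS' [FORCE]. ROWS is JSON, a list of rows, each an object with "delta_rot": the turn, a rotation vector about the tool's x, y, z in degrees, a list of three; "xyz": the shift along the tool's x, y, z in m, a list of three; "fingers": the gripper command: -1 is fully open, 1 is shut, values between are in proportion. In form: [{"delta_rot": [ax, ay, az], "xyz": [dx, dy, dz], "fingers": fingers}, ...]. A call has 1 to 10 rows; each row is the pose to reach, as a shift and turn from the pose commanded when the call began, along the tool's axes at that moment; what a row does not reach only later rows make up. A row lasts 1/10 s, in which the tool goes at most 50 mm and 8.59 degrees, less where a joint would pass 70% of its speed; a pose out of reach is approached as far as the arm can. A call with a gripper value outside its range is refused whole. The fingers move at their own pace and stop on an object; FORCE is the grip in N (left out, the last holds). Time passes only in rows, so rows that repeat a pose let the fingers close. It gives the time, the measured TCP pose, the force, the opening and the grip force at its end, in the units of the state.
- telemetry.get_obs(): the state, without advancing time (a new reading comes with each control period).
- viewer.read_camera(name): name is "scene" or "side" or "wrist"; returns a dict with "img" (384x512x3 uint8, red, green, blue), "fx", "fy", "cx", "cy" (pixels), "origin" and "rotation" of the camera in the world. Camera axes: x right, y up, looking along -z (the intrinsics and any distortion apply to the point x, -y, -z); pixel columns grow to the right and rows downward; lengths in m; the calibration is good to about 2 mm. A picture is of the moment at which its call begins. There is no depth.
- job.hand_in(): hands the job in; it is judged then, once.
Trained networks look in the newest picture that a camera, given by its name, has taken for a name from the list of things; names that differ only in an ending like _2 or _b are one class to them, and where a whole thing is asked for, a point or a joint stands for the part that bears it (a point fixed in the world has none). Each returns a list of dicts, best first, with "score" (0 to 1); they miss things now and then, are a little off and sometimes report something else, mostly with a low value. They report only what shows in the picture. A call takes as long as a camera call.
- search_frame(camera, thing): "pixel" ([column, row] in pixels, amid what is visible of it).
- cut_out(camera, thing): "pixels" (384x512 bool, what is visible of it) and "pixel" ([column, row] in pixels, amid what is visible of it).
The state is a dict: "t": time; "q": joint angles; "joint_vel": joint speeds; "joint_torque": joint torques, N m; "eef_pos": TCP position; "tool_rot": TCP orientation; "contact_force": force on the tool from outside, world axes, zero at the start; "torque": the same for the moment, N m; "gripper_width": opening from 0.0 (shut) to 1.0 (fully open); "grasp_force": force on a finger pad.
Only numpy, scipy, OpenCV 4.12 (cv2) and the standard library are available. Lean on these libraries where they do the work, as an engineer would, in place of code of your own. Each camera call takes 0.05 s, during which the arm holds its last target. There are 200 camera calls.

## Task

Lift the clear guard lid of the bench clamp open until it leans back on its stop. Then pump the clamp's trigger towards its handle, stroke by stroke, until the sprung pad presses the glued block against the fixed jaw with the pad pushed in about half of its 18 mm travel (more than two thirds would crush the joint). Move the jaw by the trigger only, keep your fingers off the bar, pad and block, leave the other things on the table alone, and finish while still holding the trigger squeezed.

Things in the scene. Friction and masses are not known exactly. Their poses are not given: they have to be found in the camera images.
- clamp: Bench bar clamp fixed to the table on a plywood base 130 x 360 x 10 mm. Clamp frame: origin on the table under the trigger's pivot, z up, y along the bar towards the jaws, x across, away from the robot. A plywood guard box (x -60 to 60, y -116 to 86 mm, walls 6 mm, top at z 130 mm) surrounds trigger and handle, shut by a lid. Squeezing the trigger in -y to the handle drives the bar in +y.
- lid (a joint): Clear guard lid 126 x 202 mm with a black rim, rad: 0 shut, 1.95 wide open, leaning back on its stop. The hinge runs along clamp y on the box's far (+x) top edge; the near edge lifts. 0.22 kg; let go, it falls shut below about 1.4 rad and back on to its stop beyond about 1.55 rad.
- lid_grip (a point): Centre of the lid's handle, a black round bar 16 mm thick, 40 mm long along clamp y (pinched by its two flat ends it can turn between the fingers). 100 mm from the hinge line towards the robot and 34 mm above the hinge when shut. Turns with the lid.
- lid_hinge (a point): Middle of the lid's hinge line, 130.5 mm above the table.
- trigger (a joint): Trigger, rad: 0 released, 0.42 fully squeezed; sprung back. Steel bar 18 mm (x) by 8 mm (y), up from a pivot at clamp (0, 0, 52 mm) to z 122 mm; leans 0.2 rad to +y released, 0.22 to -y squeezed. A full stroke moves the bar about 5.5 mm (the first 2 to 8), after some idle travel; part strokes less; the bar stays put on release. Returns in 0.7 s. 8 to 25 N at its upper end.
- trigger_front (a point): Point on the trigger's front (+y) face, 51 mm above its pivot, mid-width: the place to press. Moves with the trigger (about 21 mm in a full squeeze).
- handle_back (a point): Point at z = 103 mm on the back (-y) face of the fixed upright black handle, which is 22 mm in x, 14 mm in y (clamp y -35 to -21 mm), top at z 122 mm. From here to trigger_front it is 49 mm with the trigger released, 28 mm fully squeezed.
- bar (a joint): How far the bar with the moving jaw has advanced towards the fixed jaw, m (0 to 0.055). It starts at 0.010 to 0.024.
- spring_pad (a joint): How far the moving jaw's sprung pad is pushed in, m: 0 free, 0.018 bottomed; beyond 0.012 the block is crushed. 0.8 N per mm. A black rubber disc, 30 mm across, on a stem before the jaw plate.
- pad_face (a point): Centre of the sprung pad's face, that meets the block.
- fixed_jaw_face (a point): Point on the inner face of the fixed jaw (steel plate 56 x 14 x 64 mm), at clamp (0, 208, 40 mm).
- block_center (a point): Centre of the loose pine block, two glued pieces, 50 x 40 (along the bar) x 60 mm, standing on the base between pad and fixed jaw. 0.08 kg.
- glue_bottle: Bystander: white plastic glue bottle, 52 mm across, 150 mm tall; origin under its centre.
- screwdriver: Bystander: screwdriver 190 mm long lying in front of the jaws; origin under its centre.
- tape_roll: Bystander: empty tape core, a ring 90 mm across and 48 mm tall; origin under its centre.
- jar: Bystander: closed glass jar, 70 mm across, 95 mm tall; origin under its centre.
- tin: Bystander: food tin, 74 mm across, 110 mm tall; origin under its centre.
- biscuit_carton: Bystander: flat cardboard carton 90 x 160 x 50 mm; origin under its centre.
- hammer: Bystander: hammer 260 mm long; origin under its centre.

How it is judged:
By the outcome, as a careful person would: the job done as asked, in the order asked, and still so for the second after the job is handed in, while the arm keeps its last pose, push and grip.
It also fails if it takes over 67 s, if anything falls off the work surface, if the arm or the gripper's body presses on something with over 40 N, if the wrist force passes 120 N, or if a joint passes its speed limit or range.

## Working session

There is one attempt and no reset: what is moved stays moved. The work goes in short steps, Python scripts to look and compute and a shell command to move; the robot and the scene stay as the last step left them, time stands still between calls to the robot, and variables do not carry over. Pictures are saved under pics/ and viewed, at most 10 in all, crops included, and the job is handed in when it is done.

```bash
mkdir -p pics; cat > h.py <<'E'
import numpy as np, cv2
from station import telemetry, viewer, job, search_frame, cut_out
from scipy.spatial.transform import Rotation as R
def ray(c,px):
    d=np.array([(px[0]-c['cx'])/c['fx'],-(px[1]-c['cy'])/c['fy'],-1.])
    d=np.array(c['rotation'])@d if np.array(c['rotation']).shape==(3,3) else R.from_quat(np.roll(c['rotation'],-1)).apply(d)
    return np.array(c['origin']),d/np.linalg.norm(d)
def tri(rs):
    A=np.zeros((3,3));b=np.zeros(3)
    for o,d in rs:
        P=np.eye(3)-np.outer(d,d);A+=P;b+=P@o
    x=np.linalg.solve(A,b)
    return x,[round(float(np.linalg.norm((np.eye(3)-np.outer(d,d))@(x-o)))*1000,1) for o,d in rs]
def proj(c,p):
    r=np.array(c['rotation']); r=r if r.shape==(3,3) else R.from_quat(np.roll(r,-1)).as_matrix()
    v=r.T@(np.array(p)-c['origin']); return np.array([c['cx']+c['fx']*v[0]/-v[2],c['cy']-c['fy']*v[1]/-v[2]])
E
python3 - <<'E'
from h import *
print(telemetry.get_obs())
cs={}
for n in ['scene','side']:
    c=viewer.read_camera(n);cs[n]=c
    cv2.imwrite(f'pics/{n}0.png',cv2.resize(c['img'][:,:,::-1],(768,576)))
    print(n,{k:v for k,v in c.items() if k!='img'})
for t in ['lid_grip','lid_hinge','trigger','trigger_front','handle_back','pad_face','fixed_jaw_face','block_center','clamp','glue_bottle','jar','tin','hammer','tape_roll','biscuit_carton','screwdriver']:
    rs=[]
    for n in cs:
        r=search_frame(n,t)
        if r: print(t,n,np.round(r[0]['pixel']),round(r[0]['score'],2)); rs.append(ray(cs[n],r[0]['pixel']))
    if len(rs)==2: x,e=tri(rs);print('   ',x.round(3),e)
E
```

```text
{'t': 0.0, 'q': array([-1.37611973,  0.47783901,  0.02228351,  1.55646273, -0.01150516,
        1.10928544, -0.08309914]), 'joint_vel': array([ 0.00179714,  0.00015485,  0.00086441,  0.00057879, -0.00045171,
        0.00097303, -0.00027339]), 'joint_torque': array([-2.77964045e-04, -5.96433592e+01,  1.60700910e+00, -2.81194121e+01,
        1.22710966e-02,  9.30697366e-03,  1.98756339e-05]), 'eef_pos': array([0.20105398, 0.64367702, 0.20049382]), 'tool_rot': array([-8.62192071e-05,  1.50776037e-01,  9.88567506e-01, -9.29738736e-04]), 'contact_force': array([-0.84991327, -0.11885869, -0.34936579]), 'torque': array([ 0.02779987,  0.02132548, -0.01528937]), 'grasp_force': 0.0, 'gripper_width': 0.9976553347968774}
scene {'fx': 462.45319584123337, 'fy': 462.45319584123337, 'cx': 252.67856213277096, 'cy': 188.86792007200776, 'origin': array([1.25281778, 0.32483827, 1.19093779]), 'rotation': array([0.51922765, 0.17926077, 0.27000984, 0.79079891])}
side {'fx': 454.71945271801815, 'fy': 454.71945271801815, 'cx': 254.54530541002572, 'cy': 193.9291819450595, 'origin': array([-0.12079923, -0.7531
[... 896 characters left out ...]

glue_bottle scene [138. 219.] 0.92
glue_bottle side [375. 227.] 0.75
    [ 0.691 -0.287  0.067] [6.3, 6.3]
jar scene [102. 192.] 0.82
jar side [406. 282.] 0.86
    [ 0.629 -0.456  0.039] [0.3, 0.3]
tin scene [120. 159.] 0.79
tin side [378. 310.] 0.76
    [ 0.499 -0.469  0.053] [1.4, 1.4]
hammer scene [414. 215.] 0.71
hammer side [132. 165.] 0.84
    [0.315 0.462 0.02 ] [2.5, 2.5]
tape_roll scene [269. 250.] 0.83
tape_roll side [266. 170.] 0.68
    [0.626 0.107 0.058] [0.2, 0.2]
biscuit_carton scene [385. 269.] 0.62
biscuit_carton side [190. 144.] 0.92
    [0.533 0.426 0.022] [0.0, 0.0]
screwdriver scene [241. 189.] 0.49
screwdriver side [257. 238.] 0.81
    [ 0.434 -0.071  0.017] [4.9, 4.9]
```

```bash
python3 - <<'E'
import cv2
a=cv2.imread('pics/scene0.png')
b=cv2.imread('pics/side0.png')
a=cv2.resize(a[180:420,180:500],(800,600),interpolation=cv2.INTER_CUBIC)
b=cv2.resize(b[210:450,310:630],(800,600),interpolation=cv2.INTER_CUBIC)
cv2.imwrite('pics/a.png',a);cv2.imwrite('pics/b.png',b)
E
```

```text
(no output)
```

View pics/a.png

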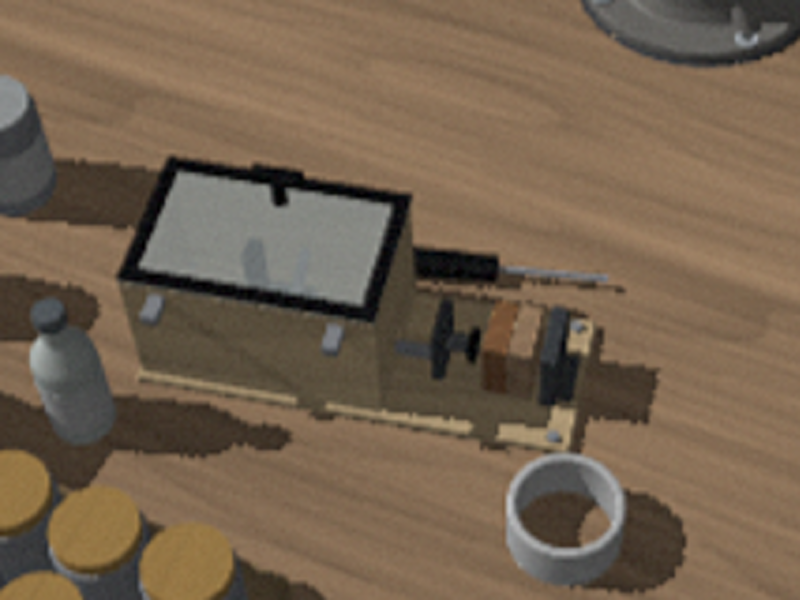

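View pics/b.png

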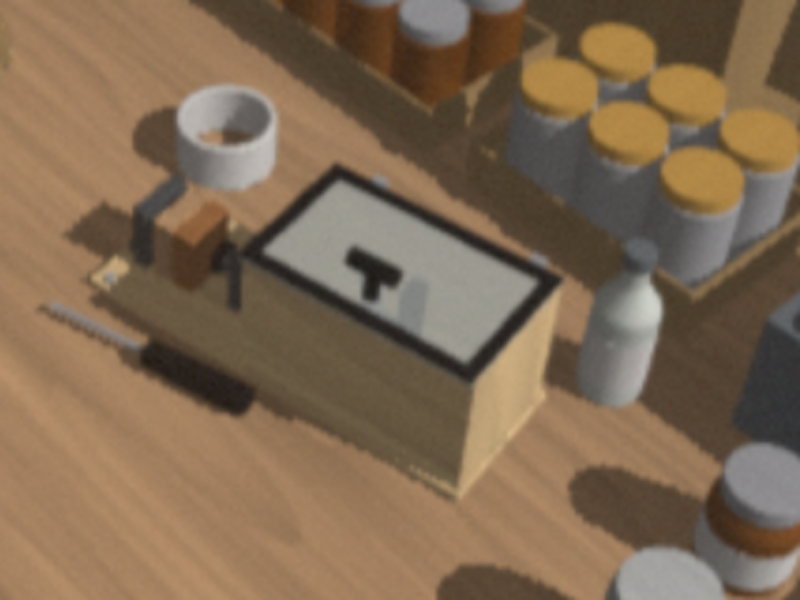

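The scene view shows the lid corners at crop (170,160), (410,197), (375,318) and (122,278). The block is just ahead of the pad, near (510,345). In the side view the lid corners are at (338,168), (560,280), (470,378) and (245,252), with the black T-handle at (373,268). I'll fit the clamp pose to these points.

```bash
cat >> h.py <<'E'
def T(p): # clamp pose
    x,y,a=np.load('clamp.npy'); c,s=np.cos(a),np.sin(a)
    return np.array([[c,-s,0,x],[s,c,0,y],[0,0,1,0],[0,0,0,1]])@np.append(p,1)
E
python3 - <<'E'
from h import *
from scipy.optimize import least_squares
cs={n:viewer.read_camera(n) for n in ['scene','side']}
C=[(60,86,130.5),(60,-116,130.5),(-66,-116,130.5),(-66,86,130.5)]
px={'scene':[(375,318),(122,278),(170,160),(410,197)],'side':[(338,168),(560,280),(470,378),(245,252)]}
off={'scene':(180,180),'side':(310,210)}
obs=[(n,np.array(c)/1000,(np.array(off[n])+np.array(p)*.4)/1.5) for n in px for c,p in zip(C,px[n])]
def f(v):
    c,s=np.cos(v[2]),np.sin(v[2]);M=np.array([[c,-s,0],[s,c,0],[0,0,1]])
    return np.concatenate([proj(cs[n],M@p+[v[0],v[1],0])-u for n,p,u in obs])
r=least_squares(f,[.55,-.15,0]);print(r.x,r.fun.reshape(-1,2).round(1))
np.save('clamp.npy',r.x)
for k,p in dict(grip=(-.04,-.015,.1645),jaw=(0,.208,.04),trig=(0,.01,.103),handle=(0,-.035,.103)).items():
    print(k,T(p)[:3].round(4),[proj(cs[n],T(p)[:3]).round() for n in cs])
rs=[ray(cs['scene'],search_frame('scene','lid_grip')[0]['pixel']),ray(cs['side'],((310+373*.4)/1.5,(210+266*.4)/1.5))]
print(tri(rs))
q=telemetry.get_obs()['tool_rot'];print(R.from_quat(np.roll(q,-1)).as_matrix().round(3))
E
```

```text
[ 0.55266856 -0.15749121  0.20825654] [[-1.4  2.2]
 [-2.4  1.4]
 [-1.4  0.4]
 [-0.5  0.8]
 [-2.  -0.7]
 [-0.6  0.2]
 [-1.   1.7]
 [-3.2  0.9]]
grip [ 0.5166 -0.1804  0.1645] [array([193., 167.]), array([305., 210.])]
jaw [0.5097 0.046  0.04  ] [array([264., 215.]), array([250., 199.])]
trig [ 0.5506 -0.1477  0.103 ] [array([199., 192.]), array([304., 214.])]
handle [ 0.5599 -0.1917  0.103 ] [array([184., 190.]), array([318., 221.])]
(array([ 0.54478323, -0.1714216 ,  0.13441667]), [9.0, 9.0])
[[-0.954  0.298 -0.   ]
 [ 0.298  0.954  0.   ]
 [ 0.     0.    -1.   ]]
```

```bash
P='{"delta_rot":[0,0,-29.3],"xyz":[-0.355,-0.298,-0.07],"fingers":-1}'; python3 -m crank '[{"delta_rot":[0,0,-29.3],"xyz":[-0.355,-0.298,-0.07],"fingers":-1},{"delta_rot":[0,0,-29.3],"xyz":[-0.355,-0.298,-0.07],"fingers":-1},{"delta_rot":[0,0,-29.3],"xyz":[-0.355,-0.298,-0.07],"fingers":-1},{"delta_rot":[0,0,-29.3],"xyz":[-0.355,-0.298,-0.07],"fingers":-1},{"delta_rot":[0,0,-29.3],"xyz":[-0.355,-0.298,-0.07],"fingers":-1},{"delta_rot":[0,0,-29.3],"xyz":[-0.355,-0.298,-0.07],"fingers":-1},{"delta_rot":[0,0,-29.3],"xyz":[-0.355,-0.298,-0.07],"fingers":-1},{"delta_rot":[0,0,-29.3],"xyz":[-0.355,-0.298,-0.07],"fingers":-1},{"delta_rot":[0,0,-29.3],"xyz":[-0.355,-0.298,-0.07],"fingers":-1},{"delta_rot":[0,0,-29.3],"xyz":[-0.355,-0.298,-0.07],"fingers":-1}]'
cat >> h.py <<'E'
def go(w,yaw_y=None):
    """tool-axis shift from measured pose to world point w; turn for tool y along clamp y"""
    s=telemetry.get_obs();M=R.from_quat(np.roll(s['tool_rot'],-1)).as_matrix()
    a=np.load('clamp.npy')[2]; yc=np.array([-np.sin(a),np.cos(a),0]); t=M.T@yc
    print('shift',(M.T@(np.array(w)-s['eef_pos'])).round(4),'turnz deg',np.degrees(np.arctan2(-t[0],t[1])).round(2),'M',M.round(3).tolist(),'pos',s['eef_pos'].round(4),'t',s['t'])
E
python3 -c "
from h import *
go([.5166,-.1804,.26])"
```

```text
t: 2.85
eef_pos: [0.4544, 0.2488, 0.2727]
tool_rot: [0.001, -0.1, 0.995, -0.0]
contact_force: [-0.7, 1.0, -0.6]
gripper_width: 1.001
grasp_force: 0.0
shift [ 0.0249 -0.4329  0.0131] turnz deg -0.4 M [[-0.98, -0.2, 0.002], [-0.2, 0.98, -0.0], [-0.002, -0.001, -1.0]] pos [0.4544 0.2488 0.2727] t 2.85
```

```bash
python3 -m crank '[{"delta_rot":[0,0,0],"xyz":[0.025,-0.433,0.013],"fingers":-1},{"delta_rot":[0,0,0],"xyz":[0.025,-0.433,0.013],"fingers":-1},{"delta_rot":[0,0,0],"xyz":[0.025,-0.433,0.013],"fingers":-1},{"delta_rot":[0,0,0],"xyz":[0.025,-0.433,0.013],"fingers":-1},{"delta_rot":[0,0,0],"xyz":[0.025,-0.433,0.013],"fingers":-1},{"delta_rot":[0,0,0],"xyz":[0.025,-0.433,0.013],"fingers":-1},{"delta_rot":[0,0,0],"xyz":[0.025,-0.433,0.013],"fingers":-1},{"delta_rot":[0,0,0],"xyz":[0.025,-0.433,0.013],"fingers":-1},{"delta_rot":[0,0,0],"xyz":[0.025,-0.433,0.013],"fingers":-1},{"delta_rot":[0,0,0],"xyz":[0.025,-0.433,0.013],"fingers":-1}]'
python3 -c "
from h import *
c=viewer.read_camera('wrist');cv2.imwrite('pics/w1.png',cv2.resize(c['img'][:,:,::-1],(768,576)))
print(c['origin'],c['rotation'],c['fx'],c['cx'],c['cy']);np.save('w.npy',{k:v for k,v in c.items() if k!='img'})
r=search_frame('wrist','lid_grip');print([(x['pixel'],x['score']) for x in r])
print('pred',proj(c,T((-.04,-.015,.1645))[:3]),[proj(c,T((a,b,.1305))[:3]).round() for a,b in [(60,86),(60,-116),(-66,-116),(-66,86)] for a,b in [(a/1e3,b/1e3)]])
go([.5166,-.1804,.26])"
```

```text
t: 3.85
eef_pos: [0.5158, -0.1808, 0.2587]
tool_rot: [0.0, -0.1, 0.995, -0.001]
contact_force: [0.0, 0.5, -1.0]
gripper_width: 1.001
grasp_force: 0.0
[ 0.4464527 -0.1943186  0.4308923] [ 0.62644347 -0.089339   -0.10788755  0.76677728] 286.3859110675694 248.57068742448888 192.46460097648549
[([247.4, 204.9], 0.77)]
pred [248.68881878 187.10612344] [array([336., 261.]), array([163., 262.]), array([153., 156.]), array([345., 154.])]
shift [ 0.0008 -0.0051 -0.0016] turnz deg -0.09 M [[-0.979, -0.205, -0.0], [-0.205, 0.979, 0.0], [0.0, 0.0, -1.0]] pos [ 0.5163 -0.1753  0.2584] t 3.95
```

View pics/w1.png

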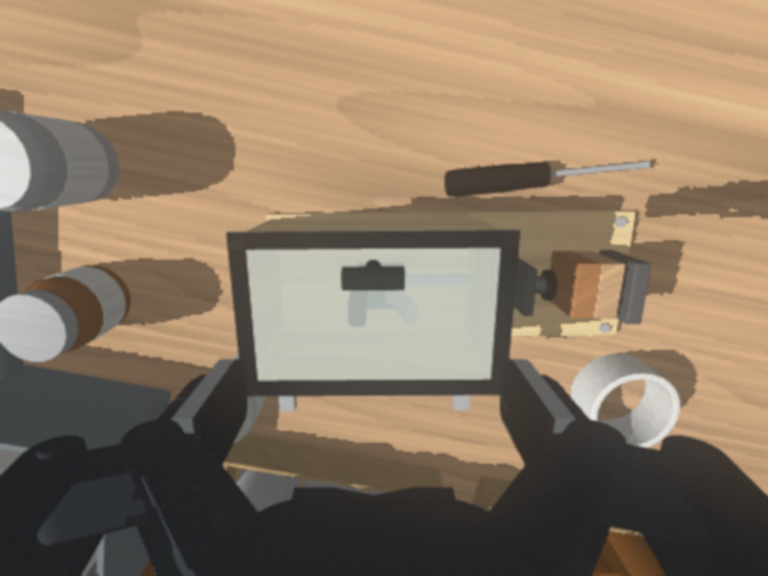

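The wrist view shows the T-handle at (373,278), which is (248.7,185.5) at full scale. The pose fit predicted (248.7,187.1), and the lid corners agree to 1–3 px, so I'll descend.

```bash
python3 -c "
from h import *
go([.5166,-.1804,.146])
go([.5166,-.1804,.146])"
python3 -m crank '[{"delta_rot":[0,0,0],"xyz":[0.0,0,0.05],"fingers":-0.3},{"delta_rot":[0,0,0],"xyz":[0.0,0,0.09],"fingers":-0.3},{"delta_rot":[0,0,0],"xyz":[0.0,0,0.09],"fingers":-0.3}]' 30
python3 -c "
from h import *
go([.5166,-.1804,.146])"
```

```text
shift [ 0.0007 -0.0051  0.1124] turnz deg -0.09 M [[-0.979, -0.205, -0.0], [-0.205, 0.979, 0.0], [0.0, 0.0, -1.0]] pos [ 0.5163 -0.1753  0.2584] t 3.95
shift [ 0.0007 -0.0051  0.1124] turnz deg -0.09 M [[-0.979, -0.205, -0.0], [-0.205, 0.979, 0.0], [0.0, 0.0, -1.0]] pos [ 0.5163 -0.1753  0.2584] t 3.95
t: 4.25
eef_pos: [0.5128, -0.1714, 0.164]
tool_rot: [-0.005, -0.106, 0.994, 0.002]
contact_force: [-0.7, 0.0, 0.2]
gripper_width: 0.646
grasp_force: 0.0
shift [-0.0019 -0.0097  0.0179] turnz deg 0.2 M [[-0.978, -0.21, -0.01], [-0.21, 0.978, 0.002], [0.009, 0.004, -1.0]] pos [ 0.5128 -0.1714  0.164 ] t 4.25
```

```bash
python3 -m crank '[{"delta_rot":[0,0,0],"xyz":[0,0,0],"fingers":-0.3},{"delta_rot":[0,0,0],"xyz":[0,0,0],"fingers":-0.3}]'
python3 -c "
from h import *
go([.5166,-.1804,.146])"
```

```text
t: 4.45
eef_pos: [0.5182, -0.1745, 0.1708]
tool_rot: [0.002, -0.105, 0.995, -0.0]
contact_force: [0.4, 0.5, 0.1]
gripper_width: 0.653
grasp_force: 0.0
shift [ 0.0029 -0.0054  0.0248] turnz deg 0.08 M [[-0.978, -0.208, 0.004], [-0.208, 0.978, -0.0], [-0.003, -0.001, -1.0]] pos [ 0.5182 -0.1745  0.1708] t 4.45
```

```bash
python3 -m crank '[{"delta_rot":[0,0,0],"xyz":[0.002,-0.0055,0.012],"fingers":-0.3},{"delta_rot":[0,0,0],"xyz":[0.002,-0.0055,0.023],"fingers":-0.3},{"delta_rot":[0,0,0],"xyz":[0.002,-0.0055,0.023],"fingers":0.1},{"delta_rot":[0,0,0],"xyz":[0.002,-0.0055,0.023],"fingers":0.5},{"delta_rot":[0,0,0],"xyz":[0.002,-0.0055,0.023],"fingers":1},{"delta_rot":[0,0,0],"xyz":[0.002,-0.0055,0.023],"fingers":1},{"delta_rot":[0,0,0],"xyz":[0.002,-0.0055,0.023],"fingers":1}]' 30
python3 -c "
from h import *
go([.5166,-.1804,.146])"
```

```text
t: 5.15
eef_pos: [0.5158, -0.1806, 0.1457]
tool_rot: [0.0, -0.104, 0.995, -0.0]
contact_force: [-1.1, -0.1, -0.4]
gripper_width: 0.002
grasp_force: 0.0
shift [-0.0008  0.     -0.0003] turnz deg 0.02 M [[-0.978, -0.207, 0.0], [-0.207, 0.978, -0.0], [-0.0, -0.0, -1.0]] pos [ 0.5158 -0.1806  0.1457] t 5.15
```

```bash
python3 -m crank '[{"delta_rot":[0,0,0],"xyz":[0,0,0],"fingers":-0.3},{"delta_rot":[0,0,0],"xyz":[0,0,0],"fingers":-0.3},{"delta_rot":[0,0,0],"xyz":[0,0,0],"fingers":-0.3},{"delta_rot":[0,0,0],"xyz":[0,0,0],"fingers":-0.3}]' 30
python3 -c "
from h import *
c=viewer.read_camera('wrist');cv2.imwrite('pics/w2.png',cv2.resize(c['img'][:,:,::-1],(768,576)))
g=T((-.04,-.015,.1645))[:3]
print('pred grip',1.5*proj(c,g),[1.5*proj(c,T((-.06,b,.1305))[:3]) for b in (-.116,.086)],telemetry.get_obs()['eef_pos'])
print('tcp',1.5*proj(c,telemetry.get_obs()['eef_pos']),c['origin'],c['rotation'])"
```

```text
t: 5.55
eef_pos: [0.5156, -0.1806, 0.1455]
tool_rot: [-0.0, -0.104, 0.995, 0.0]
contact_force: [0.1, -0.5, -0.8]
gripper_width: 0.646
grasp_force: 0.0
pred grip [372.00340785 356.45551717] [array([148.43889049, 283.50858721]), array([595.43556561, 283.67473819])] [ 0.51561942 -0.18059628  0.14548663]
tcp [372.16816307 335.32729462] [ 0.4464924  -0.19513185  0.3176426 ] [ 0.62336154 -0.08783498 -0.10922356  0.76926953]
```

View pics/w2.png

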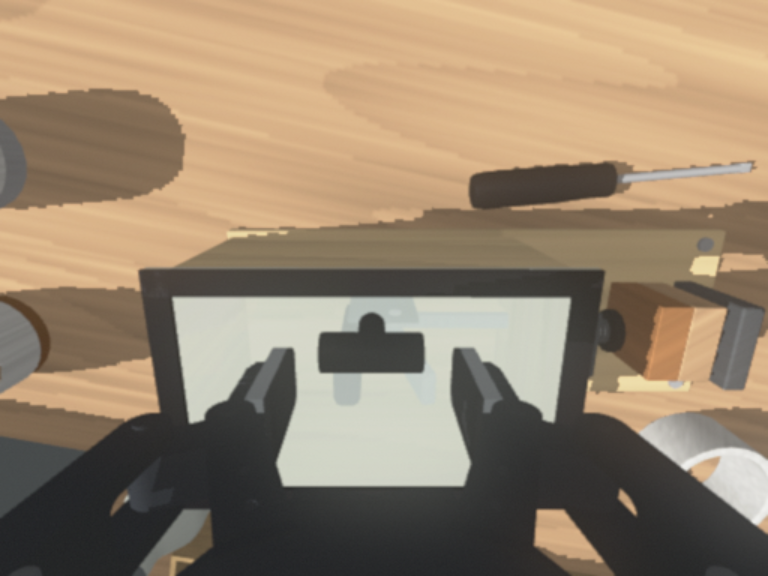

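The wrist view shows the handle at (372,352), where the fit puts it. The fingertips, around (280,350) and (465,350), sit about 13 mm farther along +x than the handle. I'll check this from the side.

```bash
python3 -c "
from h import *
ims=[]
for n in ['side','scene']:
    c=viewer.read_camera(n);g=proj(c,T((-.04,-.015,.1645))[:3]);t=proj(c,telemetry.get_obs()['eef_pos'])
    x0,y0=int(g[0])-35,int(g[1])-40
    ims.append(cv2.resize(c['img'][y0:y0+75,x0:x0+50,::-1],(400,600),interpolation=cv2.INTER_CUBIC))
    print(n,'grip',8*(g-[x0,y0]),'tcp',8*(t-[x0,y0]),'axis up50',8*(proj(c,telemetry.get_obs()['eef_pos']+[0,0,.05])-[x0,y0]))
cv2.imwrite('pics/s3.png',np.hstack(ims))"
```

```text
side grip [280.36136335 322.66303922] tcp [274.62380606 363.84135305] axis up50 [285.10367706 257.97478361]
scene grip [284.64781995 321.88170778] tcp [290.72759689 353.38044701] axis up50 [277.00161299 263.47223706]
```

View pics/s3.png

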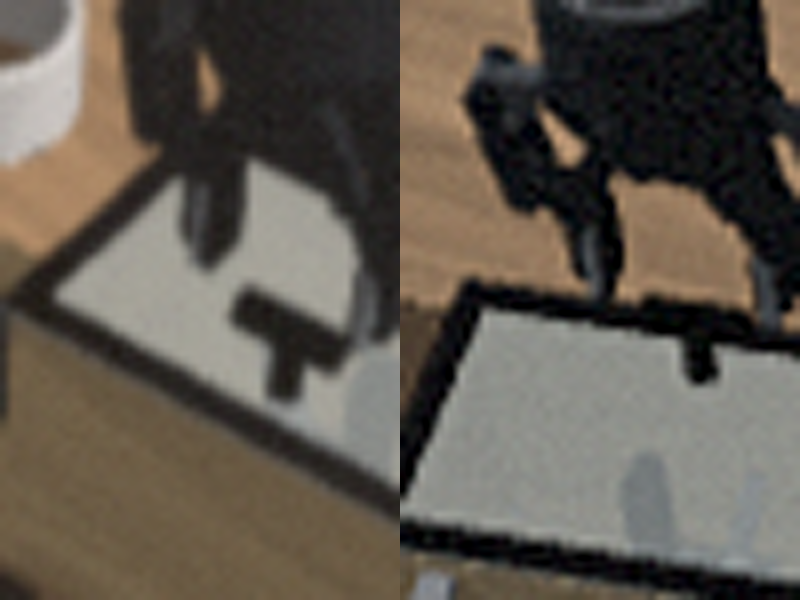

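```bash
python3 -c "
from h import *
P={}
cs={n:viewer.read_camera(n) for n in ['side','scene']}
g={n:proj(cs[n],T((-.04,-.015,.1645))[:3]).astype(int)-[35,40] for n in cs}
U=lambda n,u,v: ray(cs[n],g[n]+np.array([u,v])/8-.44)
e=telemetry.get_obs();
for k,a,b in [('tip+y',(207,268),(765-400,328)),('tip+y alt',(207,268),(198,302)),('tip-y',(368,335),(198,302)),('tip-y alt',(368,335),(365,328)),('handle',(290,326),(290,318))]:
    x,r=tri([U('side',*a),U('scene',*b)]);print(k,x.round(4),r)
print(e['eef_pos'],e['gripper_width'])
"
```

```text
tip+y [ 0.5111 -0.15    0.1718] [1.1, 1.1]
tip+y alt [ 0.5164 -0.183   0.1873] [28.7, 28.7]
tip-y [ 0.5273 -0.2093  0.1758] [1.0, 1.0]
tip-y alt [ 0.5221 -0.1766  0.1619] [27.4, 27.4]
handle [ 0.5158 -0.1817  0.1666] [1.6, 1.6]
[ 0.51561768 -0.18060659  0.14546083] 0.6481446112113323
```

Triangulated, the tips are at z≈0.173, about 20 mm higher than I assumed, so the fingers closed above the handle. I'll go 15 mm lower and watch the force.

```bash
python3 -m crank '[{"delta_rot":[0,0,0],"xyz":[0.002,0,0.008],"fingers":-0.3},{"delta_rot":[0,0,0],"xyz":[0.002,0,0.015],"fingers":-0.3},{"delta_rot":[0,0,0],"xyz":[0.002,0,0.015],"fingers":-0.3}]' 30
python3 -m crank '[{"delta_rot":[0,0,0],"xyz":[0,0,0],"fingers":0.1},{"delta_rot":[0,0,0],"xyz":[0,0,0],"fingers":0.5},{"delta_rot":[0,0,0],"xyz":[0,0,0],"fingers":1},{"delta_rot":[0,0,0],"xyz":[0,0,0],"fingers":1},{"delta_rot":[0,0,0],"xyz":[0,0,0],"fingers":1}]' 30
```

```text
t: 6.1
eef_pos: [0.5125, -0.1807, 0.129]
tool_rot: [-0.001, -0.104, 0.995, 0.0]
contact_force: [0.6, -0.0, -0.3]
gripper_width: 0.652
grasp_force: 0.0
t: 6.6
eef_pos: [0.5137, -0.1819, 0.1306]
tool_rot: [0.0, -0.104, 0.995, -0.001]
contact_force: [-1.4, -4.6, -0.8]
gripper_width: 0.456
grasp_force: 31.5
```

```bash
python3 -m crank '[{"delta_rot":[0,0,0],"xyz":[-0.003,0,-0.0085],"fingers":1},{"delta_rot":[0,0,0],"xyz":[-0.0075,0,-0.017],"fingers":1},{"delta_rot":[0,0,0],"xyz":[-0.0125,0,-0.025],"fingers":1},{"delta_rot":[0,0,0],"xyz":[-0.0177,0,-0.032],"fingers":1},{"delta_rot":[0,0,0],"xyz":[-0.024,0,-0.039],"fingers":1},{"delta_rot":[0,0,0],"xyz":[-0.0304,0,-0.0455],"fingers":1},{"delta_rot":[0,0,0],"xyz":[-0.0304,0,-0.0455],"fingers":1}]' 35
```

```text
t: 7.3
eef_pos: [0.5448, -0.1753, 0.1764]
tool_rot: [0.001, -0.104, 0.995, -0.001]
contact_force: [3.4, -5.5, -7.5]
gripper_width: 0.453
grasp_force: 36.5
```

```bash
python3 -m crank '[{"delta_rot":[0,0,0],"xyz":[-0.007,0,-0.0055],"fingers":1},{"delta_rot":[0,0,0],"xyz":[-0.0149,0,-0.0108],"fingers":1},{"delta_rot":[0,0,0],"xyz":[-0.023,0,-0.0152],"fingers":1},{"delta_rot":[0,0,0],"xyz":[-0.0314,0,-0.019],"fingers":1},{"delta_rot":[0,0,0],"xyz":[-0.0491,0,-0.0241],"fingers":1},{"delta_rot":[0,0,0],"xyz":[-0.0674,0,-0.0261],"fingers":1},{"delta_rot":[0,0,0],"xyz":[-0.0858,0,-0.0249],"fingers":1},{"delta_rot":[0,0,0],"xyz":[-0.1036,0,-0.0205],"fingers":1},{"delta_rot":[0,0,0],"xyz":[-0.1205,0,-0.013],"fingers":1},{"delta_rot":[0,0,0],"xyz":[-0.1205,0,-0.013],"fingers":1}]' 35
```

```text
t: 8.3
eef_pos: [0.6656, -0.1498, 0.1905]
tool_rot: [0.003, -0.105, 0.994, -0.001]
contact_force: [3.8, -3.3, 8.7]
gripper_width: 0.451
grasp_force: 35.0
```

```bash
python3 -m crank '[{"delta_rot":[0,0,0],"xyz":[-0.009,0,0.0055],"fingers":1},{"delta_rot":[0,0,0],"xyz":[-0.009,0,0.0055],"fingers":0},{"delta_rot":[0,0,0],"xyz":[-0.009,0,0.0055],"fingers":-0.6},{"delta_rot":[0,0,0],"xyz":[-0.009,0,0.0055],"fingers":-1},{"delta_rot":[0,0,0],"xyz":[-0.009,0,0.0],"fingers":-1},{"delta_rot":[0,0,0],"xyz":[-0.009,0,-0.05],"fingers":-1},{"delta_rot":[0,0,0],"xyz":[-0.009,0,-0.1],"fingers":-1},{"delta_rot":[0,0,0],"xyz":[-0.009,0,-0.1],"fingers":-1}]' 35
python3 -c "
from h import *
g=T((0,-.012,.1))[:3]; print(g); go([*g[:2],.25])
c=viewer.read_camera('scene');cv2.imwrite('pics/s4.png',cv2.resize(c['img'][100:310,90:370,::-1],(800,600),interpolation=cv2.INTER_CUBIC))"
```

```text
t: 9.1
eef_pos: [0.6734, -0.1494, 0.2977]
tool_rot: [0.006, -0.104, 0.995, -0.001]
contact_force: [0.2, -0.6, 0.2]
gripper_width: 1.001
grasp_force: 0.0
[ 0.55514961 -0.16923192  0.1       ]
shift [0.1204 0.0052 0.0462] turnz deg -0.01 M [[-0.978, -0.206, 0.013], [-0.207, 0.978, -0.002], [-0.012, -0.004, -1.0]] pos [ 0.6734 -0.1494  0.2977] t 9.1
```

View pics/s4.png

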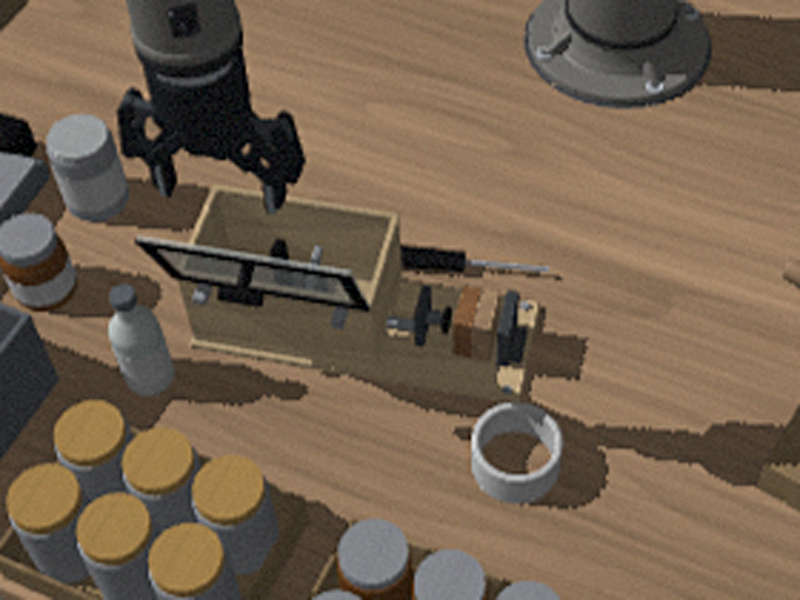

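The lid is leaning back, with its black rim running from (140,240) to (365,300) and beyond the hinge edge. The trigger at (315,262) and handle at (280,255) show in the open box. I'll move above them.

```bash
python3 -m crank '[{"delta_rot":[0,0,0],"xyz":[0.05,0.002,0],"fingers":-0.3},{"delta_rot":[0,0,0],"xyz":[0.1,0.005,0.0],"fingers":-0.3},{"delta_rot":[0,0,0],"xyz":[0.122,0.006,0.04],"fingers":-0.3},{"delta_rot":[0,0,0],"xyz":[0.122,0.006,0.09],"fingers":-0.3},{"delta_rot":[0,0,0],"xyz":[0.122,0.006,0.1],"fingers":-0.3},{"delta_rot":[0,0,0],"xyz":[0.122,0.006,0.1],"fingers":-0.3}]' 60
python3 -c "
from h import *
g=T((-.002,-.011,.1))[:3]; go([*g[:2],.076])
c=viewer.read_camera('wrist');cv2.imwrite('pics/w5.png',cv2.resize(c['img'][:,:,::-1],(768,576)))
for k,p in dict(trtop=(0,.018,.122),hback=(0,-.035,.122),hfront=(0,-.021,.122)).items(): print(k,1.5*proj(c,T(p)[:3]))
print(telemetry.get_obs()['eef_pos'])
"
```

```text
t: 9.75
eef_pos: [0.5483, -0.1665, 0.1874]
tool_rot: [-0.002, -0.104, 0.995, 0.001]
contact_force: [0.3, -0.2, 0.2]
gripper_width: 0.652
grasp_force: 0.0
shift [-0.0046 -0.0033  0.1114] turnz deg 0.05 M [[-0.978, -0.208, -0.005], [-0.208, 0.978, 0.001], [0.004, 0.002, -1.0]] pos [ 0.5483 -0.1665  0.1874] t 9.75
trtop [416.54863477 302.79262415]
hback [325.32891881 302.7659251 ]
hfront [349.43568308 302.7729809 ]
[ 0.54996724 -0.16700294  0.18928886]
```

View pics/w5.png

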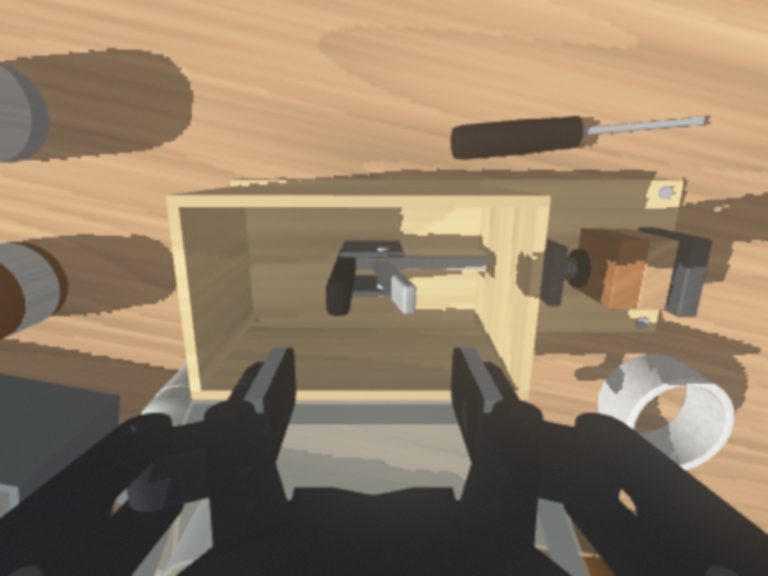

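The wrist view shows the handle top at (328–350,310) and the trigger's front edge at (414,308), a couple of pixels from the prediction and centred between the fingertips. I'll descend in two steps.

```bash
python3 -m crank '[{"delta_rot":[0,0,0],"xyz":[-0.002,-0.002,0.04],"fingers":-0.3},{"delta_rot":[0,0,0],"xyz":[-0.002,-0.002,0.07],"fingers":-0.3},{"delta_rot":[0,0,0],"xyz":[-0.002,-0.002,0.085],"fingers":-0.3},{"delta_rot":[0,0,0],"xyz":[-0.002,-0.002,0.1],"fingers":-0.3},{"delta_rot":[0,0,0],"xyz":[-0.002,-0.002,0.113],"fingers":-0.3},{"delta_rot":[0,0,0],"xyz":[-0.002,-0.002,0.113],"fingers":-0.3},{"delta_rot":[0,0,0],"xyz":[-0.002,-0.002,0.113],"fingers":-0.3}]' 60
python3 -c "
from h import *
g=T((-.002,-.011,.1))[:3]; go([*g[:2],.076])
cs=[viewer.read_camera(n) for n in ['side','scene']]
ims=[]
for c,p in zip(cs,[(0,.05,.1)]*2):
    u=proj(c,T(p)[:3]).astype(int);ims.append(cv2.resize(c['img'][u[1]-55:u[1]+65,u[0]-40:u[0]+40,::-1],(400,600),interpolation=cv2.INTER_CUBIC));print(u)
cv2.imwrite('pics/s6.png',np.hstack(ims)); np.savez('ref0.npz',side=cs[0]['img'],scene=cs[1]['img'])
"
```

```text
t: 10.5
eef_pos: [0.554, -0.168, 0.0776]
tool_rot: [0.002, -0.105, 0.995, 0.0]
contact_force: [0.8, 2.8, 1.0]
gripper_width: 0.647
grasp_force: 1.3
shift [ 0.0011 -0.0004  0.0016] turnz deg 0.07 M [[-0.978, -0.208, 0.003], [-0.208, 0.978, 0.001], [-0.004, 0.0, -1.0]] pos [ 0.554  -0.168   0.0776] t 10.5
[292 208]
[212 194]
```

View pics/s6.png

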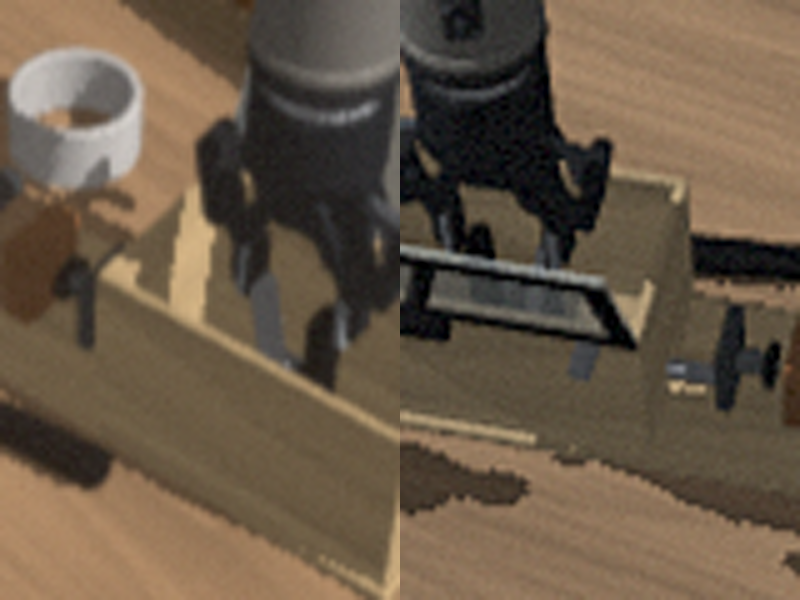

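The fingers straddle the trigger and handle. The scene camera shows the jaw plate at crop (735,360) and the pad at (770,362) clearly. First stroke now.

```bash
cat >> h.py <<'E'
def track(off_a=-.02,save=None):
    """px shift along bar of jaw plate, pad, block vs ref0, as mm (scene camera)"""
    ref=np.load('ref0.npz')['scene']; c=viewer.read_camera('scene'); S=8; out={}
    up=lambda im: cv2.resize(im,None,fx=S,fy=S,interpolation=cv2.INTER_CUBIC)
    base=np.array([239.,211.])
    J=(proj(c,T((0,.15,.045))[:3])-proj(c,T((0,.14,.045))[:3]))/10 # px per mm
    W=up(c['img'][170:260,200:300])
    for k,(x,y,w,h) in dict(plate=(235,202,6,18),pad=(244,206,7,11),block=(252,200,18,22),fixed=(270,198,12,24)).items():
        t=up(ref[y:y+h,x:x+w]); m=cv2.matchTemplate(W,t,cv2.TM_CCOEFF_NORMED)
        # search only along the bar, up to 35 mm
        best=max((m[int(round((y-170+J[1]*d+e)*S)),int(round((x-200+J[0]*d)*S))],d,e) for d in np.arange(-4,36,.2) for e in (-.25,0,.25) if 0<=int(round((x-200+J[0]*d)*S))<m.shape[1])
        out[k]=(round(float(best[1]),1),round(float(best[0]),2))
    if save: cv2.imwrite(save,cv2.resize(c['img'][170:260,190:310,::-1],(800,600),interpolation=cv2.INTER_CUBIC))
    s=telemetry.get_obs(); print(out,'px/mm',J.round(2),'t',s['t'])
E
python3 -m crank '[{"delta_rot":[0,0,0],"xyz":[0,-0.008,0],"fingers":-0.3},{"delta_rot":[0,0,0],"xyz":[0,-0.016,0],"fingers":-0.3},{"delta_rot":[0,0,0],"xyz":[0,-0.022,0],"fingers":-0.3},{"delta_rot":[0,0,0],"xyz":[0,-0.022,0],"fingers":-0.3},{"delta_rot":[0,0,0],"xyz":[0,-0.022,0],"fingers":-0.3}]' 60
python3 -c "
from h import *
go(T((-.002,-.011,.076))[:3]); track()"
```

```text
t: 11.1
eef_pos: [0.5569, -0.1866, 0.0765]
tool_rot: [-0.0, -0.105, 0.994, 0.002]
contact_force: [-2.3, 10.3, 9.5]
gripper_width: 0.647
grasp_force: 5.8
shift [0.0001 0.0184 0.0006] turnz deg 0.15 M [[-0.978, -0.209, -0.001], [-0.209, 0.978, 0.005], [-0.0, 0.005, -1.0]] pos [ 0.5569 -0.1866  0.0765] t 11.1
{'plate': (0.4, 0.91), 'pad': (0.8, 0.95), 'block': (0.4, 0.96), 'fixed': (0.0, 0.98)} px/mm [0.32 0.05] t 11.15
```

```bash
python3 -m crank '[{"delta_rot":[0,0,0],"xyz":[0,-0.005,0],"fingers":-0.3},{"delta_rot":[0,0,0],"xyz":[0,-0.008,0],"fingers":-0.3},{"delta_rot":[0,0,0],"xyz":[0,-0.008,0],"fingers":-0.3},{"delta_rot":[0,0,0],"xyz":[0,-0.008,0],"fingers":-0.3}]' 60
python3 -c "
from h import *
go(T((-.002,-.011,.076))[:3]); track(save='pics/s7.png')"
```

```text
t: 11.55
eef_pos: [0.5584, -0.1937, 0.0761]
tool_rot: [-0.0, -0.106, 0.994, 0.003]
contact_force: [-0.7, 12.0, 7.0]
gripper_width: 0.652
grasp_force: 6.5
shift [0.     0.0256 0.0002] turnz deg 0.18 M [[-0.978, -0.21, -0.001], [-0.21, 0.978, 0.006], [0.0, 0.006, -1.0]] pos [ 0.5584 -0.1937  0.0761] t 11.55
{'plate': (2.8, 0.92), 'pad': (3.2, 0.91), 'block': (0.0, 0.96), 'fixed': (0.0, 0.98)} px/mm [0.32 0.05] t 11.6
```

View pics/s7.png

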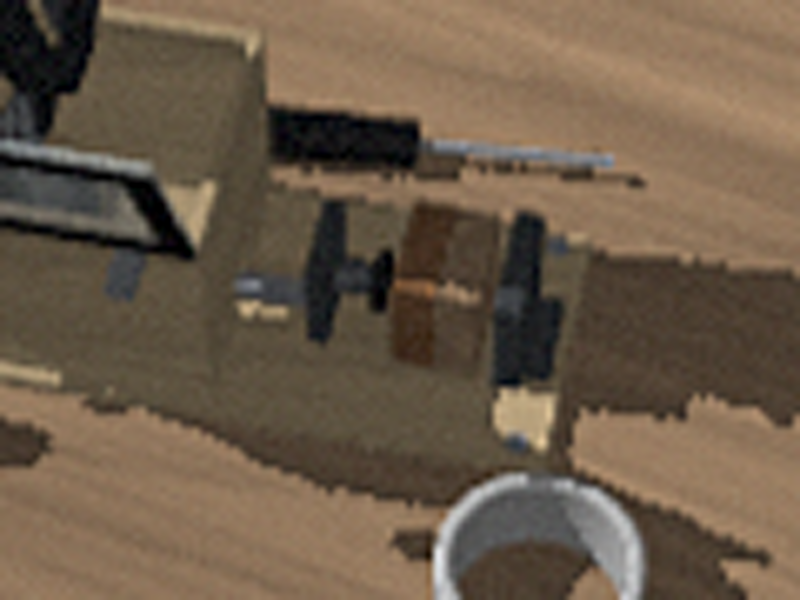

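The jaw has advanced about 3 mm. The pad's right edge is at x≈395 and the block starts at ≈398, so the gap is small, and the block is still a little short of the jaw at ≈505. I'll push on to find the trigger's stop.

```bash
python3 -m crank '[{"delta_rot":[0,0,0],"xyz":[0,-0.004,0],"fingers":-0.3},{"delta_rot":[0,0,0],"xyz":[0,-0.004,0],"fingers":-0.3},{"delta_rot":[0,0,0],"xyz":[0,-0.004,0],"fingers":-0.3}]' 60
python3 -c "
from h import *
go(T((-.002,-.011,.076))[:3]); track()"
```

```text
t: 11.9
eef_pos: [0.5587, -0.1951, 0.0757]
tool_rot: [-0.001, -0.106, 0.994, 0.005]
contact_force: [-3.6, 16.8, 8.7]
gripper_width: 0.652
grasp_force: 9.4
shift [-0.      0.0271 -0.    ] turnz deg 0.26 M [[-0.977, -0.211, -0.003], [-0.211, 0.977, 0.009], [0.002, 0.009, -1.0]] pos [ 0.5587 -0.1951  0.0757] t 11.9
{'plate': (3.2, 0.94), 'pad': (3.4, 0.9), 'block': (0.0, 0.96), 'fixed': (0.0, 0.98)} px/mm [0.32 0.05] t 11.95
```

```bash
python3 -m crank '[{"delta_rot":[0,0,0],"xyz":[0,0.017,0],"fingers":-0.3},{"delta_rot":[0,0,0],"xyz":[0,0.034,0],"fingers":-0.3},{"delta_rot":[0,0,0],"xyz":[0,0.034,0],"fingers":-0.3},{"delta_rot":[0,0,0],"xyz":[0,0.034,0],"fingers":-0.3},{"delta_rot":[0,0,0],"xyz":[0,0.034,0],"fingers":-0.3},{"delta_rot":[0,0,0],"xyz":[0,0.034,0],"fingers":-0.3},{"delta_rot":[0,0,0],"xyz":[0,0.034,0],"fingers":-0.3},{"delta_rot":[0,0,0],"xyz":[0,0.034,0],"fingers":-0.3},{"delta_rot":[0,0,0],"xyz":[0,0.034,0],"fingers":-0.3}]' 60
python3 -m crank '[{"delta_rot":[0,0,0],"xyz":[0,-0.01,0],"fingers":-0.3},{"delta_rot":[0,0,0],"xyz":[0,-0.02,0],"fingers":-0.3},{"delta_rot":[0,0,0],"xyz":[0,-0.028,0],"fingers":-0.3},{"delta_rot":[0,0,0],"xyz":[0,-0.034,0],"fingers":-0.3},{"delta_rot":[0,0,0],"xyz":[0,-0.034,0],"fingers":-0.3},{"delta_rot":[0,0,0],"xyz":[0,-0.034,0],"fingers":-0.3}]' 60
python3 -c "
from h import *
go(T((-.002,-.011,.076))[:3]); track()"
```

```text
t: 12.85
eef_pos: [0.5516, -0.1685, 0.0757]
tool_rot: [-0.0, -0.104, 0.995, 0.0]
contact_force: [-0.0, 2.9, -0.9]
gripper_width: 0.655
grasp_force: 1.4
t: 13.45
eef_pos: [0.5579, -0.1952, 0.0755]
tool_rot: [-0.002, -0.106, 0.994, 0.005]
contact_force: [-4.0, 17.2, 7.3]
gripper_width: 0.651
grasp_force: 9.4
shift [-0.0008  0.027  -0.0003] turnz deg 0.25 M [[-0.977, -0.211, -0.005], [-0.211, 0.977, 0.009], [0.003, 0.01, -1.0]] pos [ 0.5579 -0.1952  0.0755] t 13.45
{'plate': (6.2, 0.92), 'pad': (5.6, 0.76), 'block': (0.0, 0.95), 'fixed': (0.0, 0.97)} px/mm [0.32 0.05] t 13.5
```

```bash
python3 -m crank '[{"delta_rot":[0,0,0],"xyz":[0,0.017,0],"fingers":-0.3},{"delta_rot":[0,0,0],"xyz":[0,0.037,0],"fingers":-0.3},{"delta_rot":[0,0,0],"xyz":[0,0.037,0],"fingers":-0.3},{"delta_rot":[0,0,0],"xyz":[0,0.037,0],"fingers":-0.3},{"delta_rot":[0,0,0],"xyz":[0,0.037,0],"fingers":-0.3},{"delta_rot":[0,0,0],"xyz":[0,0.037,0],"fingers":-0.3},{"delta_rot":[0,0,0],"xyz":[0,0.037,0],"fingers":-0.3},{"delta_rot":[0,0,0],"xyz":[0,0.037,0],"fingers":-0.3},{"delta_rot":[0,0,0],"xyz":[0,0.037,0],"fingers":-0.3}]' 60
python3 -c "
from h import *
track()"
python3 -m crank '[{"delta_rot":[0,0,0],"xyz":[0,-0.012,0],"fingers":-0.3},{"delta_rot":[0,0,0],"xyz":[0,-0.022,0],"fingers":-0.3},{"delta_rot":[0,0,0],"xyz":[0,-0.031,0],"fingers":-0.3},{"delta_rot":[0,0,0],"xyz":[0,-0.037,0],"fingers":-0.3},{"delta_rot":[0,0,0],"xyz":[0,-0.037,0],"fingers":-0.3},{"delta_rot":[0,0,0],"xyz":[0,-0.037,0],"fingers":-0.3}]' 60
python3 -c "
from h import *
go(T((-.002,-.011,.076))[:3]); track()"
```

```text
t: 14.4
eef_pos: [0.5513, -0.166, 0.076]
tool_rot: [0.0, -0.104, 0.995, -0.0]
contact_force: [-0.4, -0.8, 0.1]
gripper_width: 0.649
grasp_force: 0.2
{'plate': (5.8, 0.93), 'pad': (5.2, 0.79), 'block': (0.0, 0.96), 'fixed': (0.0, 0.99)} px/mm [0.32 0.05] t 14.45
t: 15.05
eef_pos: [0.5581, -0.1952, 0.0754]
tool_rot: [-0.002, -0.106, 0.994, 0.005]
contact_force: [-3.0, 15.9, 7.1]
gripper_width: 0.652
grasp_force: 8.7
shift [-0.0006  0.027  -0.0003] turnz deg 0.25 M [[-0.977, -0.211, -0.004], [-0.211, 0.977, 0.009], [0.002, 0.01, -1.0]] pos [ 0.5581 -0.1952  0.0754] t 15.05
{'plate': (8.6, 0.93), 'pad': (7.0, 0.65), 'block': (0.0, 0.96), 'fixed': (0.0, 0.97)} px/mm [0.32 0.05] t 15.1
```

```bash
python3 -c "
from h import *
r=np.load('ref0.npz')['scene'].mean(2); c=viewer.read_camera('scene'); n=c['img'].mean(2); np.save('now.npy',c['img'])
for a,b in [(203,205),(210,214),(216,218)]:
    for im in (r,n): print(a,im[a:b,232:274].mean(0).astype(int).tolist())
"
```

```text
203 [78, 79, 79, 80, 58, 35, 35, 28, 31, 81, 80, 80, 79, 80, 80, 82, 81, 81, 81, 54, 46, 45, 47, 46, 47, 39, 64, 66, 63, 63, 63, 59, 56, 86, 73, 35, 28, 30, 24, 45, 109, 120]
203 [76, 78, 75, 78, 76, 77, 83, 55, 33, 35, 24, 47, 79, 80, 81, 82, 79, 82, 82, 53, 42, 46, 46, 48, 45, 42, 66, 65, 65, 63, 59, 60, 55, 81, 74, 35, 27, 24, 24, 50, 112, 121]
210 [70, 73, 61, 33, 29, 31, 26, 42, 49, 51, 47, 51, 34, 10, 6, 28, 76, 69, 51, 49, 49, 53, 63, 55, 74, 75, 64, 73, 62, 58, 59, 54, 61, 43, 35, 42, 36, 31, 22, 67, 81, 79]
210 [69, 70, 71, 69, 73, 59, 34, 32, 30, 28, 38, 47, 50, 48, 51, 30, 18, 56, 65, 64, 64, 66, 73, 59, 88, 94, 77, 72, 60, 66, 59, 54, 61, 43, 37, 41, 35, 30, 17, 69, 82, 81]
216 [131, 84, 75, 38, 30, 29, 20, 55, 77, 79, 74, 77, 66, 50, 49, 79, 68, 42, 41, 49, 45, 47, 48, 68, 64, 64, 58, 60, 59, 52, 53, 52, 45, 46, 49, 59, 31, 25, 32, 36, 36, 22]
216 [132, 83, 73, 76, 76, 64, 33, 26, 27, 24, 60, 80, 75, 74, 79, 56, 36, 45, 42, 49, 54, 50, 46, 67, 65, 62, 58, 56, 56, 51, 54, 56, 43, 45, 54, 60, 40, 25, 33, 29, 35, 29]
```

```bash
python3 -c "
from h import *
w=viewer.read_camera('wrist');s=viewer.read_camera('side')
u=proj(s,T((0,-.01,.11))[:3]).astype(int)
a=cv2.resize(w['img'][170:320,168:328,::-1],(440,412),interpolation=cv2.INTER_CUBIC)
b=cv2.resize(s['img'][u[1]-30:u[1]+30,u[0]-28:u[0]+24,::-1],(357,412),interpolation=cv2.INTER_CUBIC)
cv2.imwrite('pics/s8.png',np.hstack([a,b]))
for k,p in dict(trtop_sq=(0,-.011,.12),trtop_rel=(0,.018,.12),hback=(0,-.035,.122),hfront=(0,-.021,.122)).items(): print(k,2.75*(proj(w,T(p)[:3])-[168,170]),6.87*(proj(s,T(p)[:3])-u+[28,30])+[440,0])
"
```

```text
trtop_sq [370.98624339 253.33906628] [637.91648326 191.05440769]
trtop_rel [529.81206982 253.1353648 ] [578.58366472 159.52019859]
hback [239.320106   259.20163219] [688.41085026 214.21437006]
hfront [317.45073516 259.09464605] [659.07574108 198.64198027]
```

View pics/s8.png

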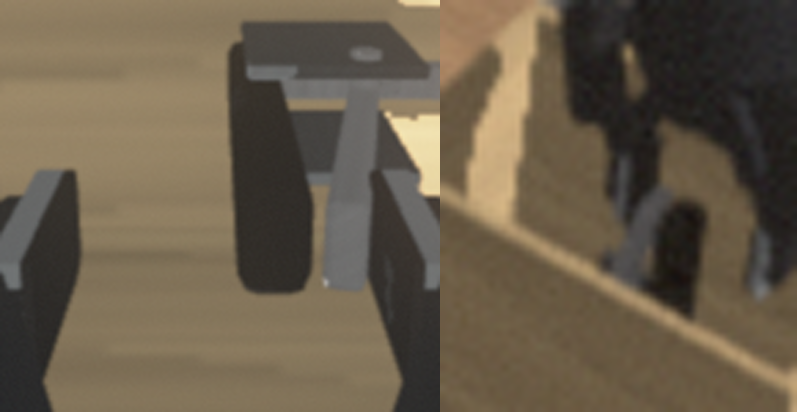

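The wrist crop shows the trigger's front edge at (368,285), against 371 predicted for fully squeezed. It is about 2 mm off the handle, so strokes are complete. The wrist camera resolves the jaw better than the scene camera, so I'll track with that at the same squeezed pose.

```bash
python3 -c "
from h import *
w=viewer.read_camera('wrist'); np.save('wref.npy',w['img'])
for y in (.10,.12,.14,.168,.208): print(y,proj(w,T((0,y,.04))[:3]).round(1),proj(w,T((-.02,y,.07))[:3]).round(1))
g=w['img'].mean(2)
for r in (150,160,170,175,180,185,190,195,200,205,210): print(r,g[r:r+2,400:512:2].mean(0).astype(int).tolist())
"
```

```text
0.1 [426.2 209.3] [459.4 195.5]
0.12 [451.8 209.3] [489.8 195.6]
0.14 [477.4 209.3] [520.  195.6]
0.168 [513.2 209.3] [562.2 195.7]
0.208 [564.  209.4] [622.2 195.8]
150 [201, 202, 201, 201, 202, 201, 201, 201, 201, 201, 201, 201, 200, 200, 201, 200, 200, 200, 201, 201, 200, 201, 201, 200, 201, 200, 201, 200, 200, 200, 201, 200, 200, 200, 201, 200, 200, 201, 200, 200, 200, 200, 199, 200, 200, 200, 199, 200, 199, 200, 200, 200, 200, 200, 200, 200]
160 [211, 208, 207, 203, 191, 187, 193, 197, 201, 201, 201, 200, 200, 201, 204, 205, 205, 205, 205, 203, 204, 205, 206, 208, 208, 207, 206, 209, 211, 210, 203, 196, 194, 194, 193, 195, 197, 198, 201, 203, 205, 205, 205, 202, 205, 201, 143, 163, 190, 201, 202, 169, 131, 163, 190, 200]
170 [119, 119, 118, 114, 112, 112, 132, 191, 201, 201, 195, 200, 201, 203, 206, 202, 206, 204, 203, 204, 205, 206, 207, 208, 207, 206, 208, 211, 209, 203, 195, 194, 193, 194, 183, 114, 111, 112, 114, 115, 115, 115, 114, 115, 114, 112, 112, 111, 112, 111, 112, 111, 111, 110, 110, 109]
175 [119, 118, 115, 114, 111, 111, 113, 114, 113, 113, 113, 111, 133, 130, 115,
[... 1500 characters left out ...]
 107, 106, 108, 108, 110, 110, 111, 112, 112, 111, 111, 110, 109, 108, 107, 109, 109, 108, 109, 109, 108, 108, 108, 107, 107, 108]
205 [115, 112, 111, 112, 114, 114, 114, 113, 113, 113, 115, 115, 115, 115, 114, 114, 113, 115, 115, 116, 115, 115, 115, 117, 118, 117, 115, 112, 109, 106, 107, 107, 107, 109, 110, 110, 111, 111, 112, 110, 109, 108, 108, 108, 107, 109, 108, 109, 108, 108, 108, 107, 108, 107, 107, 108]
210 [119, 112, 111, 113, 115, 114, 113, 114, 113, 114, 116, 116, 116, 115, 114, 115, 115, 115, 117, 116, 115, 115, 116, 118, 117, 116, 113, 111, 107, 106, 106, 107, 108, 109, 110, 111, 110, 111, 110, 110, 109, 108, 108, 108, 108, 108, 108, 108, 108, 107, 108, 107, 106, 107, 107, 107]
```

```bash
python3 -m crank '[{"delta_rot":[0,0,0],"xyz":[0,0.019,0],"fingers":-0.3},{"delta_rot":[0,0,0],"xyz":[0,0.038,0],"fingers":-0.3},{"delta_rot":[0,0,0],"xyz":[0,0.038,0],"fingers":-0.3},{"delta_rot":[0,0,0],"xyz":[0,0.038,0],"fingers":-0.3},{"delta_rot":[0,0,0],"xyz":[0,0.038,0],"fingers":-0.3},{"delta_rot":[0,0,0],"xyz":[0,0.038,0],"fingers":-0.3},{"delta_rot":[0,0,0],"xyz":[0,0.038,0],"fingers":-0.3},{"delta_rot":[0,0,0],"xyz":[0,0.038,0],"fingers":-0.3},{"delta_rot":[0,0,0],"xyz":[0,0.038,0],"fingers":-0.3},{"delta_rot":[0,0,0],"xyz":[0,0.038,0],"fingers":-0.3}]' 60
python3 -m crank '[{"delta_rot":[0,0,0],"xyz":[0,-0.008,0],"fingers":-0.3},{"delta_rot":[0,0,0],"xyz":[0,-0.016,0],"fingers":-0.3},{"delta_rot":[0,0,0],"xyz":[0,-0.024,0],"fingers":-0.3},{"delta_rot":[0,0,0],"xyz":[0,-0.032,0],"fingers":-0.3},{"delta_rot":[0,0,0],"xyz":[0,-0.038,0],"fingers":-0.3},{"delta_rot":[0,0,0],"xyz":[0,-0.038,0],"fingers":-0.3},{"delta_rot":[0,0,0],"xyz":[0,-0.038,0],"fingers":-0.3}]' 60
cat >> h.py <<'E'
def prof():
    r=np.load('ref0.npz')['scene'].mean(2); n=np.mean([viewer.read_camera('scene')['img'].mean(2) for _ in range(2)],0)
    for a,b in [(203,205),(210,214)]: print(a,n[a:b,232:274].mean(0).astype(int).tolist())
E
python3 -c "
from h import *
go(T((-.002,-.011,.076))[:3]); track(); prof()"
```

```text
t: 16.3
eef_pos: [0.5511, -0.166, 0.0762]
tool_rot: [0.0, -0.104, 0.995, -0.001]
contact_force: [-0.8, -5.3, 2.9]
gripper_width: 0.65
grasp_force: 2.6
t: 17.0
eef_pos: [0.5583, -0.1948, 0.075]
tool_rot: [-0.002, -0.106, 0.994, 0.005]
contact_force: [-2.3, 12.5, 4.6]
gripper_width: 0.65
grasp_force: 6.8
shift [-0.0003  0.0267 -0.0007] turnz deg 0.28 M [[-0.977, -0.211, -0.004], [-0.212, 0.977, 0.009], [0.002, 0.01, -1.0]] pos [ 0.5583 -0.1948  0.075 ] t 17.0
{'plate': (14.0, 0.91), 'pad': (11.6, 0.6), 'block': (1.0, 0.88), 'fixed': (0.0, 0.98)} px/mm [0.32 0.05] t 17.05
203 [77, 78, 80, 78, 78, 79, 78, 79, 84, 49, 35, 30, 26, 47, 82, 81, 81, 78, 81, 82, 67, 45, 39, 46, 50, 46, 44, 55, 63, 66, 66, 63, 60, 67, 59, 34, 27, 27, 25, 46, 113, 123]
210 [69, 70, 70, 71, 69, 73, 76, 46, 32, 33, 29, 24, 48, 46, 43, 45, 53, 22, 38, 60, 65, 65, 70, 67, 55, 83, 76, 73, 62, 60, 71, 63, 57, 42, 38, 37, 37, 32, 21, 67, 81, 82]
```

```bash
python3 -m crank '[{"delta_rot":[0,0,0],"xyz":[0,0.019,0],"fingers":-0.3},{"delta_rot":[0,0,0],"xyz":[0,0.037,0],"fingers":-0.3},{"delta_rot":[0,0,0],"xyz":[0,0.037,0],"fingers":-0.3},{"delta_rot":[0,0,0],"xyz":[0,0.037,0],"fingers":-0.3},{"delta_rot":[0,0,0],"xyz":[0,0.037,0],"fingers":-0.3},{"delta_rot":[0,0,0],"xyz":[0,0.037,0],"fingers":-0.3},{"delta_rot":[0,0,0],"xyz":[0,0.037,0],"fingers":-0.3},{"delta_rot":[0,0,0],"xyz":[0,0.037,0],"fingers":-0.3},{"delta_rot":[0,0,0],"xyz":[0,0.037,0],"fingers":-0.3},{"delta_rot":[0,0,0],"xyz":[0,0.037,0],"fingers":-0.3}]' 60
python3 -m crank '[{"delta_rot":[0,0,0],"xyz":[0,-0.008,0],"fingers":-0.3},{"delta_rot":[0,0,0],"xyz":[0,-0.016,0],"fingers":-0.3},{"delta_rot":[0,0,0],"xyz":[0,-0.024,0],"fingers":-0.3},{"delta_rot":[0,0,0],"xyz":[0,-0.032,0],"fingers":-0.3},{"delta_rot":[0,0,0],"xyz":[0,-0.037,0],"fingers":-0.3},{"delta_rot":[0,0,0],"xyz":[0,-0.037,0],"fingers":-0.3},{"delta_rot":[0,0,0],"xyz":[0,-0.037,0],"fingers":-0.3}]' 60
python3 -c "
from h import *
go(T((-.002,-.011,.076))[:3]); track(); prof()"
```

```text
t: 18.15
eef_pos: [0.5513, -0.166, 0.0759]
tool_rot: [0.0, -0.104, 0.995, -0.0]
contact_force: [1.1, -4.0, -3.6]
gripper_width: 0.65
grasp_force: 2.0
t: 18.85
eef_pos: [0.5582, -0.195, 0.0755]
tool_rot: [-0.002, -0.106, 0.994, 0.005]
contact_force: [-3.9, 13.5, 6.2]
gripper_width: 0.65
grasp_force: 7.2
shift [-0.0005  0.0269 -0.0003] turnz deg 0.26 M [[-0.977, -0.211, -0.004], [-0.211, 0.977, 0.01], [0.002, 0.01, -1.0]] pos [ 0.5582 -0.195   0.0755] t 18.85
{'plate': (19.0, 0.92), 'pad': (13.6, 0.65), 'block': (1.0, 0.85), 'fixed': (0.0, 0.97)} px/mm [0.32 0.05] t 18.9
203 [78, 79, 81, 77, 77, 78, 77, 80, 78, 79, 80, 45, 27, 29, 22, 76, 84, 80, 80, 83, 86, 57, 44, 45, 49, 43, 49, 46, 65, 66, 65, 63, 62, 67, 55, 34, 30, 30, 26, 46, 113, 119]
210 [69, 70, 70, 70, 69, 70, 72, 70, 77, 45, 30, 31, 28, 32, 48, 51, 52, 52, 14, 48, 64, 68, 69, 69, 54, 58, 69, 74, 61, 59, 73, 63, 64, 44, 37, 36, 37, 32, 24, 67, 82, 80]
```

Measured in scene pixels, the block is now seated and the pad is in about 3.3 mm. One more full stroke of about 5.5 mm should bring it to about 9 mm.

```bash
python3 -m crank '[{"delta_rot":[0,0,0],"xyz":[0,0.019,0],"fingers":-0.3},{"delta_rot":[0,0,0],"xyz":[0,0.036,0],"fingers":-0.3},{"delta_rot":[0,0,0],"xyz":[0,0.036,0],"fingers":-0.3},{"delta_rot":[0,0,0],"xyz":[0,0.036,0],"fingers":-0.3},{"delta_rot":[0,0,0],"xyz":[0,0.036,0],"fingers":-0.3},{"delta_rot":[0,0,0],"xyz":[0,0.036,0],"fingers":-0.3},{"delta_rot":[0,0,0],"xyz":[0,0.036,0],"fingers":-0.3},{"delta_rot":[0,0,0],"xyz":[0,0.036,0],"fingers":-0.3},{"delta_rot":[0,0,0],"xyz":[0,0.036,0],"fingers":-0.3},{"delta_rot":[0,0,0],"xyz":[0,0.036,0],"fingers":-0.3}]' 60
python3 -c "
from h import *
track(); prof()"
python3 -m crank '[{"delta_rot":[0,0,0],"xyz":[0,-0.008,0],"fingers":-0.3},{"delta_rot":[0,0,0],"xyz":[0,-0.016,0],"fingers":-0.3},{"delta_rot":[0,0,0],"xyz":[0,-0.024,0],"fingers":-0.3},{"delta_rot":[0,0,0],"xyz":[0,-0.031,0],"fingers":-0.3},{"delta_rot":[0,0,0],"xyz":[0,-0.036,0],"fingers":-0.3},{"delta_rot":[0,0,0],"xyz":[0,-0.036,0],"fingers":-0.3},{"delta_rot":[0,0,0],"xyz":[0,-0.036,0],"fingers":-0.3}]' 60
python3 -c "
from h import *
go(T((-.002,-.011,.076))[:3]); track(); prof()"
```

```text
t: 20.0
eef_pos: [0.5514, -0.1669, 0.076]
tool_rot: [-0.0, -0.104, 0.995, 0.0]
contact_force: [-0.6, -0.3, 0.6]
gripper_width: 0.648
grasp_force: 0.0
{'plate': (19.0, 0.92), 'pad': (13.6, 0.63), 'block': (1.6, 0.85), 'fixed': (0.0, 0.99)} px/mm [0.32 0.05] t 20.05
203 [79, 79, 76, 79, 76, 79, 79, 79, 79, 80, 79, 46, 29, 29, 19, 76, 82, 81, 80, 82, 84, 58, 44, 45, 47, 44, 42, 45, 66, 62, 66, 66, 63, 62, 57, 31, 28, 29, 26, 43, 111, 119]
210 [68, 70, 71, 69, 72, 70, 72, 73, 76, 46, 31, 29, 24, 30, 48, 49, 54, 50, 19, 47, 65, 54, 57, 55, 55, 50, 68, 73, 63, 71, 73, 62, 63, 43, 39, 36, 38, 30, 24, 66, 82, 80]
t: 20.85
eef_pos: [0.5581, -0.1952, 0.0754]
tool_rot: [-0.002, -0.106, 0.994, 0.005]
contact_force: [-3.8, 14.9, 7.5]
gripper_width: 0.651
grasp_force: 8.6
shift [-0.0006  0.027  -0.0003] turnz deg 0.25 M [[-0.977, -0.211, -0.004], [-0.211, 0.977, 0.009], [0.002, 0.01, -1.0]] pos [ 0.5581 -0.1952  0.0754] t 20.85
{'plate': (24.4, 0.92), 'pad': (14.4, 0.59), 'block': (0.8, 0.85), 'fixed': (0.0, 0.97)} px/mm [0.32 0.05] t 20.9
203 [79, 78, 79, 77, 79, 79, 77, 79, 78, 81, 81, 79, 83, 41, 26, 26, 32, 80, 83, 81, 86, 57, 43, 43, 47, 49, 44, 42, 67, 66, 64, 64, 64, 62, 55, 32, 29, 29, 23, 45, 113, 119]
210 [70, 70, 69, 71, 70, 70, 71, 70, 73, 74, 70, 35, 31, 34, 27, 37, 52, 52, 14, 48, 66, 66, 70, 68, 56, 60, 70, 74, 62, 58, 72, 62, 63, 41, 36, 40, 36, 30, 23, 68, 81, 81]
```

```bash
python3 -c "
from h import *
c=viewer.read_camera('scene'); r=np.load('ref0.npz')['scene']
print('lid area diff',np.abs(c['img'][180:225,138:222].astype(int)-r[180:225,138:222]).mean(), search_frame('scene','lid_grip')[:1])
print(job.hand_in())"
```

```text
lid area diff 7.209611992945327 [{'pixel': [173.3, 196.7], 'score': 0.9}]
the job is handed in; nothing more can be done
None
```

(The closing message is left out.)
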